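Take the test gauge off the bench gas outlet and stow it

TASK

The leak test on the bench's gas outlet is over: shut the yellow lever valve fully (square across the pipe), and only then pull the coupler's spring sleeve back until the test gauge pops loose, and let the sleeve snap forward again. Draw the gauge out and lay it in its open orange case, flat with the dial up, lowering it in the gripper rather than dropping it, then shut the lid. Leave everything else on the bench where it is.

Things in the scene. Friction and masses are not known exactly. Their poses are not given: they have to be found in the camera images.
- mouth (a point): Centre of the fixed coupler's open mouth, on its level axis, 75 mm above the bench. z up; x points BACK into the coupler along its axis (the mouth opens to -x, roughly towards the robot). Along +x from the mouth: steel sleeve 0 to 30 mm, grey clamp post 44 to 60 mm (top 19 mm above the axis), ball valve 64 to 106 mm, then the pipe. The plug of a seated gauge reaches 40 mm in.
- valve_pivot (a point): Point on the valve lever's vertical turning axis, at the lever's mid-height: 85 mm behind the mouth (its +x), 36 mm above the coupler's axis; axes as the mouth's. Behind it a 15 mm copper pipe (top 83 mm above the bench) runs on and bends down into the bench 156 mm behind the mouth; grey base plate 64 mm wide.
- valve (a joint): Lever of the ball valve, rad. 0 = open, lever along the pipe pointing back (the mouth's +x); pi/2 = shut, against its stop, lever square across the pipe pointing to the mouth's +y. It swings level, anticlockwise from above, and stays where it is left (friction 0.15 N m). It starts at 0 to 0.2.
- lever_tip (a point): Free end of the yellow lever, mid-thickness, 80 mm from the pivot axis; x points along the lever, away from the pivot. The lever is a bar 14 mm wide and 10 mm thick that ends 82 mm from the pivot; its mid-height is 111 mm above the bench.
- sleeve (a joint): Travel of the spring sleeve, m: 0 = forward (locked), 0.010 = fully back at its stop; it slides along the mouth's +x, away from the gauge. Spring 5 N forward, 10 N fully back, plus a few N of friction. The plug is let go at about 6 mm; go fully back. An inner spring then pushes the gauge out 15 mm in under 0.5 s; it stays there, hanging loose and drooping some 7 mm, when the sleeve snaps forward.
- sleeve_front (a point): Centre of the sleeve's front face, on the axis, 1 mm behind the mouth when forward. The front 5 mm of the sleeve is a flange 37 mm across with a flat front face; behind it the knurled barrel is 30 mm across and 24 mm long. It moves with the sleeve.
- gauge_center (a point): Loose test gauge, 0.14 kg: centre of its red eight-sided case (42 mm across flats, 26 thick; two flats face +-y, z out of the white dial, up at the start). The stem runs along +x at this height to the plug's tip 97 mm away: neck 17 mm across upright flats from 21 mm, plug (at most 17) from 54. Seated: 57 mm in front of the mouth, x along its x, 36 mm of bare neck in front of the sleeve. Loose: 72; it needs 25 more to clear.
- case_bed (a point): Centre of the foam bed in the fixed orange gauge case, on the foam's upper face, 13 mm above the bench; z up, x towards the lid's hinge. Inside 150 mm (x) by 120 mm (y), walls 5 mm, rim 33 mm above the bed. The gauge lies along x, stem to either end; its whole length's middle is 38 mm along the stem from gauge_center, which then is 13 mm above the bed.
- lid (a joint): Lid of the case, rad: 0 = shut, pi/2 = upright, 1.88 = leaning back at its stop; it starts at 1.70 to 1.88. Hinge axis along the case's y at case x = +80 mm, 33 mm above the bed. Plate 160 x 130 mm, 10 mm thick from the hinge plane outwards (its outer side faces the case's +x when upright), 0.12 kg. Once tipped forward of upright it falls shut by itself.
- lid_edge (a point): Middle of the lid's free edge, 160 mm from the hinge axis, half-way through its thickness.
- brick: Cream firebrick 125 x 170 x 50 mm, loose, origin at the centre of its underside. Leave alone.
- tile: Pale ceramic soldering tile 150 x 150 x 11 mm lying on the brick, loose, origin at the centre of its underside. Leave alone.
- spoon: Silver spoon 110 mm long lying on the tile, loose. Leave alone.
- flux_jar: Jar with black lid, 48 mm diameter, 55 mm tall, loose, origin at the centre of its underside. Leave alone.
- pliers: Pliers with blue handles, 137 mm long, 14 mm high, lying flat, loose, along their own x. Leave alone.
- tweezers: Steel tweezers 135 mm long, lying flat, loose, along their own x. Leave alone.
- mandrel: Wooden ring mandrel 270 mm long, 30 mm thick, lying along its own x, loose. Leave alone.
- screwdriver: Blue screwdriver 170 mm long, 26 mm thick, lying along its own x, loose. Leave alone.

How it is judged:
On the way, in this order (a step that is already met when the one before it is completed fails the run):
1. the valve lever is turned square across the pipe, shut (value of joint valve above 1.45 rad), for 0.1 s.
2. the sleeve is pulled back and the gauge has popped loose (value of joint sleeve above 0.005 m and x of gauge_center in the frame of mouth below -0.066 m), for 0.05 s.
3. the sleeve has snapped fully forward (value of joint sleeve below 0.0015 m), for 0.1 s.
4. the gauge is lowered into the case while still held (x of gauge_center in the frame of case_bed between -0.06 and 0.06 m and y of gauge_center in the frame of case_bed between -0.045 and 0.045 m and z of gauge_center in the frame of case_bed below 0.028 m and contact force between the fingers and gauge above 0.5 N).
At the end, for the whole second after the job is handed in: The gauge lies at rest inside the orange case, dial up within 20 degrees and down on the foam, the lid is shut (within 0.06 rad), the valve lever is within 7 degrees of square across the pipe, and the sleeve is fully forward (within 1.5 mm) (x of gauge_center in the frame of case_bed between -0.06 and 0.06 m and y of gauge_center in the frame of case_bed between -0.045 and 0.045 m and z of gauge_center in the frame of case_bed between 0.008 and 0.024 m and value of joint lid below 0.06 rad and angle between gauge_center's own z axis and vertical below 0.35 rad and value of joint valve above 1.45 rad and value of joint sleeve below 0.0015 m and linear speed of gauge below 0.02 m/s); the robot touches nothing.
It fails at once if the gauge is let out of the coupler while the valve is not shut (value of joint valve below 1.4 rad and x of gauge_center in the frame of mouth below -0.061 m).
It fails at once if another thing on the bench is moved by more than 20 mm (distance of any of brick, tile, spoon, flux_jar, pliers, tweezers, mandrel, screwdriver from where it was at the start of the episode above 0.02 m).
It also fails if it takes over 61 s, if anything falls off the work surface, if the arm or the gripper's body presses on something with over 40 N, if the wrist force passes 120 N, or if a joint passes its speed limit or range.

ROBOT

A 6-joint arm with a two-finger parallel gripper is mounted at the origin on the work surface. World frame = base frame: x ahead of the robot, y to its left, z up, the work surface at z = 0. Lengths are in m, angles in rad, forces in N, time in s.
With the tool pointing down it reaches from about 0.375 to 0.9 m from the base axis. Payload 3.1 kg.
Tool frame: the origin (TCP) lies midway between the tips of the shut fingers; the grasp point (between the pads) lies 19 mm behind it; x points along the fingers, y is the direction in which the jaws open and shut, and the axes are right-handed (so a half turn about x gives the same grasp; the last joint's range is limited). The gripper opens to 87 mm and grips with 3 to 60 N. Pads are 19 mm wide; open, the fingers measure 117 mm over their backs; the gripper's body (75 mm by 190 mm) begins 51 mm behind the grasp point.
Start: joints at [-1.522, 0.527, 1.433, -0, 1.181, -0.178], TCP at [0.141, -0.609, 0.223] pointing down, gripper open.
Joint ranges: [-3.08, 3.08], [-0.75, 2.2], [0.22, 2.44], [-1.43, 4.57], [0, 2.65], [-2.85, 2.85]. Speed limits (rad/s): [2.79, 2.79, 3.14, 3.14, 3.14, 3.14].

INTERFACE

Orientations are given as a 3x3 rotation matrix whose columns are the frame's x, y, z axes.
In Python, from plant import ctrl, cams, workorder gives the robot as it stands.
- The arm moves only by the tool step_arm, never from a script. Its arguments are lists of equal length, an entry for each row: "fingers": the gripper command: -1 is fully open, 1 is shut, values between are in proportion; "dp": the shift along the tool's x, y, z in m, a list of three; "delta_rot": the turn, a rotation vector about the tool's x, y, z in degrees, a list of three. In form: {"fingers": [fingers, ...], "dp": [[x, y, z], ...], "delta_rot": [[rx, ry, rz], ...]}. A call has 1 to 8 rows; each row is the pose to reach, as a shift and turn from the pose measured when the call began, along the tool's axes at that moment; what a row does not reach only later rows make up. A row lasts 1/12 s, in which the tool goes at most 41.7 mm and 7.16 degrees, less where a joint would pass 70% of its speed; a pose out of reach is approached as far as the arm can. A call with a gripper value outside its range is refused whole. The fingers move at their own pace and stop on an object; "force" is the grip in N (left out, the last holds). Time passes only in rows, so rows that repeat a pose let the fingers close. It gives the time, the measured TCP pose, the force and the opening at its end, in the units of the state.
- ctrl.observe(): the state, without advancing time (a new reading comes with each control period).
- cams.snapshot(name): name is "scene" or "top"; returns a dict with "pixels" (400x640x3 uint8, red, green, blue), "intrinsics" (3x3 intrinsics, pixels), "distortion" ([k1, k2, p1, p2, k3] as OpenCV has them; the pictures are not rectified), "R" (3x3) and "t" (3): a world point X has camera coordinates R X + t. Camera axes: x right, y down, z forward; pixel columns grow to the right and rows downward; lengths in m; the calibration is good to about 2 mm. A picture is of the moment at which its call begins. There is no depth.
- workorder.hand_in(): hands the job in, once; it reports no verdict.
The state is a dict: "time_s": time; "joint_pos": joint angles; "qvel": joint speeds; "joint_torque": joint torques, N m; "eef_pos": TCP position; "tool_rot": TCP orientation; "ft_force": force on the tool from outside, world axes, zero at the start; "torque": the same for the moment, N m; "gripper_width": finger opening in m.
Only numpy, scipy, OpenCV 4.12 (cv2) and the standard library are available. Lean on these libraries where they do the work, as an engineer would, in place of code of your own. Each camera call takes 0.05 s, during which the arm holds its last target.

## Working session

There is one attempt and no reset: what is moved stays moved. The work goes in short steps, Python scripts to look and compute and a tool call to move; the robot and the scene stay as the last step left them, time stands still between calls to the robot, and variables do not carry over. Pictures are saved under pics/ and viewed, and the job is handed in when it is done.

Besides the shell and the picture viewer there is one more tool, called after "Emit:" as name(argument=value, ...) on one line, values as JSON. step_arm: Moves the arm, as the interface text tells. Its arguments: {"type":"object","properties":{"fingers":{"type":"array","items":{"type":"number"}},"dp":{"type":"array","items":{"type":"array","items":{"type":"number"}}},"delta_rot":{"type":"array","items":{"type":"array","items":{"type":"number"}}},"force":{"type":"number"}},"required":["fingers","dp","delta_rot"]}

```bash
mkdir -p pics; ls; cat > h.py <<'E'
import numpy as np, cv2, json
from plant import ctrl, cams, workorder
def snap(name,fn):
    s=cams.snapshot(name); cv2.imwrite('pics/'+fn,s['pixels'][:,:,::-1]); 
    np.savez('pics/'+fn[:-4]+'.npz',**{k:np.array(v) for k,v in s.items()}); return s
def load(fn): return dict(np.load('pics/'+fn+'.npz'))
def ray(s,uv):
    K=np.array(s['intrinsics']);D=np.array(s['distortion'],float)
    p=cv2.undistortPoints(np.array([[uv]],float),K,D)[0,0]
    R=np.array(s['R']);t=np.array(s['t'])
    return -R.T@t, R.T@np.array([p[0],p[1],1.])
def onz(s,uv,z):
    o,d=ray(s,uv); return o+d*(z-o[2])/d[2]
def proj(s,X):
    R=np.array(s['R']);rv=cv2.Rodrigues(R)[0]
    return cv2.projectPoints(np.array(X,float).reshape(-1,1,3),rv,np.array(s['t'],float),np.array(s['intrinsics']),np.array(s['distortion'],float))[0][:,0]
E
python3 - <<'E'
from h import *
for n in ('scene','top'):
    s=snap(n,n+'0.png'); print(n,-np.array(s['R']).T@s['t'],np.array(s['R'])[2])
print(ctrl.observe())
E
```

```text
pics
scene [1.26513409 0.46442382 0.99586393] [-0.559374   -0.39249107 -0.73010375]
top [ 0.39481537 -0.01831818  1.44334847] [ 0.1315307   0.01560808 -0.99118922]
{'time_s': 0.1, 'joint_pos': array([-1.52249294e+00,  5.28364841e-01,  1.43375770e+00, -5.16455110e-06,
        1.18136240e+00, -1.78514134e-01]), 'qvel': array([-9.25442603e-05, -8.03567801e-04, -2.93465543e-03, -5.13294319e-04,
        1.35408376e-03, -1.01736720e-03]), 'joint_torque': array([-2.81604716e-04, -4.40985918e+01, -1.77150393e+01,  6.34783320e-02,
        5.34146489e-02, -3.79597759e-05]), 'eef_pos': array([ 0.14053587, -0.6083391 ,  0.22167984]), 'tool_rot': array([[-9.61407587e-05,  2.24879527e-01, -9.74386571e-01],
       [ 1.88985225e-03, -9.74384794e-01, -2.24879303e-01],
       [-9.99998210e-01, -1.86306672e-03, -3.31310987e-04]]), 'ft_force': array([-0.47704128,  0.92342505, -0.14542552]), 'torque': array([ 0.03740114, -0.01442141,  0.00192451]), 'gripper_width': 0.08703591344308499}
```

View pics/scene0.png

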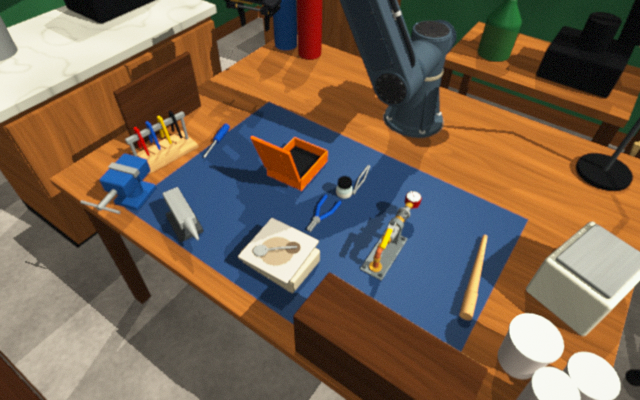

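View pics/top0.png

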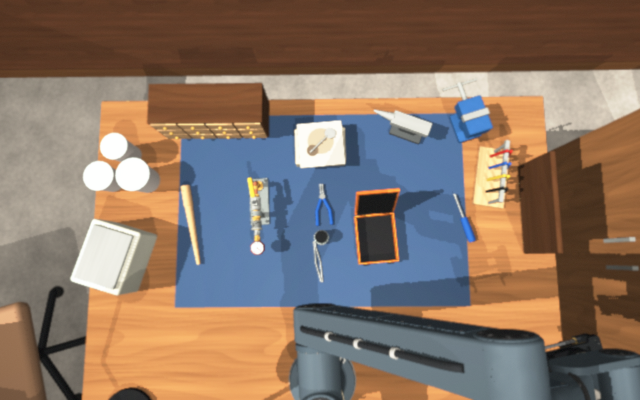

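The scene view shows the gauge around (413,200), the lever at about (385,240) and the case at about (290,160). In the top view the gauge is at (257,248), the lever at (257,200) and the case at (378,225). I'll zoom in on these.

```bash
python3 - <<'E'
from h import *
a=cv2.imread('pics/top0.png');b=cv2.imread('pics/scene0.png')
def z(im,x,y,w,h,f): return cv2.resize(im[y:y+h,x:x+w],None,fx=f,fy=f,interpolation=cv2.INTER_CUBIC)
cv2.imwrite('pics/z1.png',np.hstack([z(a,230,170,60,95,6),z(b,350,180,80,95,5.5)[:570] if 0 else cv2.resize(b[180:285,345:435],(430,570),interpolation=cv2.INTER_CUBIC)]))
cv2.imwrite('pics/z2.png',np.hstack([z(a,340,180,70,90,5),cv2.resize(b[125:200,240:340],(400,450),interpolation=cv2.INTER_CUBIC)]))
E
```

```text
(no output)
```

View pics/z1.png

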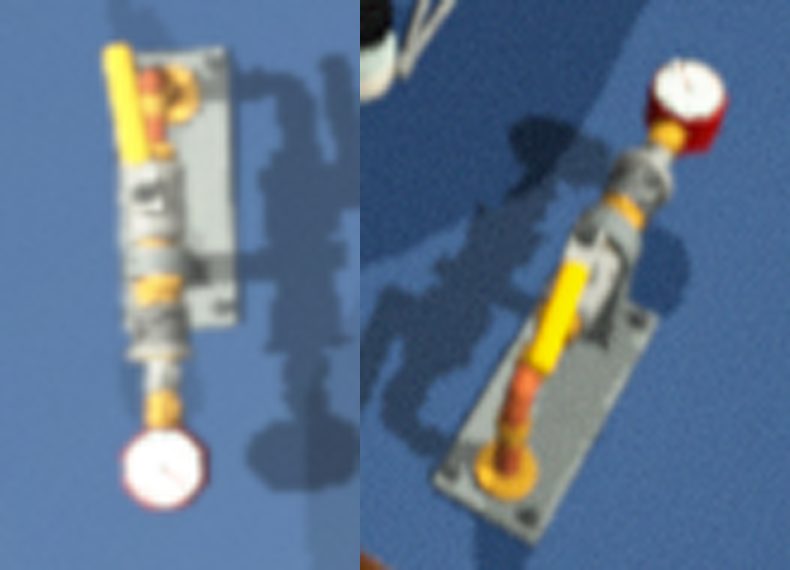

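View pics/z2.png

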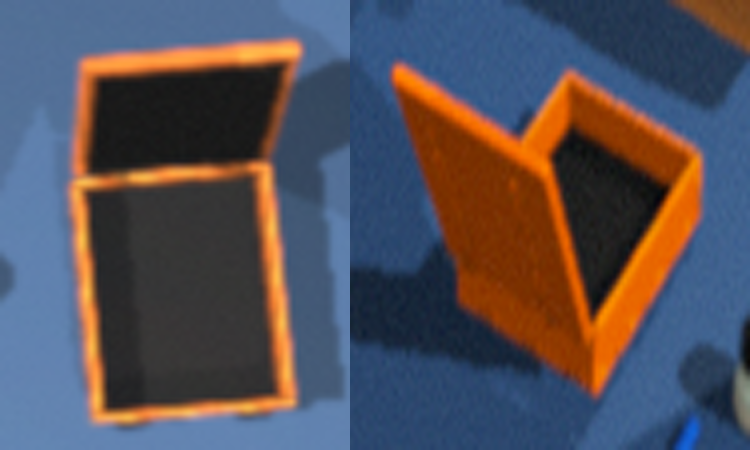

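```bash
python3 - <<'E'
from h import *
T=load('top0');S=load('scene0')
def mask(im,f,roi):
    x,y,w,h=roi; m=np.zeros(im.shape[:2],np.uint8); 
    hsv=cv2.cvtColor(im,cv2.COLOR_RGB2HSV).astype(int); mm=f(hsv[...,0],hsv[...,1],hsv[...,2]).astype(np.uint8)
    m[y:y+h,x:x+w]=mm[y:y+h,x:x+w]; return m
def cen(m):
    M=cv2.moments(m,True); return M['m10']/M['m00'],M['m01']/M['m00'],M['m00']
wt=cen(mask(T['pixels'],lambda h,s,v:(s<60)&(v>190),(248,238,18,20)))
ws=cen(mask(S['pixels'],lambda h,s,v:(s<70)&(v>190),(402,188,22,16)))
rt=cen(mask(T['pixels'],lambda h,s,v:((s<60)&(v>190))|(((h<8)|(h>165))&(s>60)),(246,238,22,20)))
print('dial',wt,ws,rt)
print('top@88',onz(T,wt[:2],.088),onz(T,rt[:2],.088),'scene@88',onz(S,ws[:2],.088))
# lever
for n,I,roi,z in (('T',T,(243,172,30,30),.116),('S',S,(375,215,25,32),.116)):
    m=mask(I['pixels'],lambda h,s,v:(h>=22)&(h<=32)&(s>150)&(v>170),roi)
    ys,xs=np.nonzero(m); print(n,len(xs))
    P=np.array([onz(I,(x,y),z)[:2] for x,y in zip(xs,ys)])
    r=cv2.minAreaRect((P*1000).astype(np.float32)); print(n,r); print(cv2.boxPoints(r))
    c=P.mean(0);u=np.linalg.svd(P-c)[2][0];u*=np.sign(u[0]); t=(P-c)@u;print(c,u,np.degrees(np.arctan2(u[1],u[0])),t.min(),t.max())
# plate corners, manual from zoom (top: 230+x/6,170+y/6)
for x,y in ((232,47),(238,325),(190,328)): print('plate',onz(T,(230+x/6,170+y/6),.004))
# axis points, top zoom: z=75 mid
for x,y in ((163,470),(160,365),(158,330),(155,258)): print('axis',onz(T,(230+x/6,170+y/6),.075))
# scene plate corners
for x,y in ((435,483),(530,540),(657,315)): print('plateS',onz(S,(345+(x-360)*90/430,180+y*105/570),.004))
for x,y in ((72,183),(268,165),(296,405),(95,420)): print('rim',onz(T,(340+x/5,180+y/5),.046))
for x,y in ((570,72),(700,155),(595,330)): print('rimS',onz(S,(240+(x-350)/4,125+y/6),.046))
E
```

```text
dial (256.57251908396944, 247.61832061068702, 131.0) (413.50925925925924, 196.16666666666666, 108.0) (256.61654135338347, 247.5187969924812, 133.0)
top@88 [0.42519257 0.20369576 0.088     ] [0.42550623 0.20355992 0.088     ] scene@88 [0.42652303 0.20512726 0.088     ]
T 57
T ((617.5579223632812, 218.4296112060547), (57.20774459838867, 10.993175506591797), 13.226879119873047)
[[588.4552  217.2356 ]
 [590.9706  206.53406]
 [646.66064 219.62363]
 [644.14526 230.32516]]
[0.61720916 0.21877492] [0.97658368 0.21513789] 12.4236171016365 -0.02830126594807477 0.028848373156792482
S 114
S ((616.9593505859375, 223.45022583007812), (62.601646423339844, 15.645106315612793), 11.081921577453613)
[[584.7386  225.1105 ]
 [587.7458  209.75714]
 [649.1801  221.78995]
 [646.1729  237.14331]]
[0.6178237  0.22262945] [0.97924071 0.20270083] 11.694940616738924 -0.032021950468087444 0.03055104453237843
plate [0.66620095 0.17893327 0.004     ]
plate [0.50606061 0.17394135 0.004     ]
plate [0.50455621 0.20117985 0.004     ]
axis [0.42319012 0.20388215 0.075     ]
axis [0.47933239 0.2062756  0.075     ]
axis [0.49818973 0.20761728 0.075     ]
axis [0.53719765 0.20978558 0.075     ]
plateS [0.66494737 0.18884348 0.004     ]
plateS [0.66179549 0.24717193 0.004     ]
plateS [0.50191995 0.24001788 0.004     ]
rim [ 0.52581633 -0.11151358  0.046     ]
rim [ 0.53678978 -0.24073893  0.046     ]
rim [ 0.38011177 -0.25429149  0.046     ]
rim [ 0.37113599 -0.12383288  0.046     ]
rimS [ 0.38141121 -0.24614384  0.046     ]
rimS [ 0.3738897  -0.12066249  0.046     ]
rimS [ 0.52817006 -0.10950378  0.046     ]
```

```bash
cat >> h.py <<'E'
from scipy.spatial.transform import Rotation as Ro
def plan(p,yaw,pitch=0,show=True):
    """p: world TCP target; yaw deg of tool y; returns dp, rotvec(deg) in tool axes"""
    o=ctrl.observe(); R0=np.array(o['tool_rot']); 
    y=np.array([np.cos(np.radians(yaw)),np.sin(np.radians(yaw)),0]); x=np.array([0,0,-1.])
    R=np.c_[x,y,np.cross(x,y)]
    R=R@Ro.from_rotvec([0,np.radians(pitch),0]).as_matrix()
    dp=R0.T@(np.array(p)-o['eef_pos']); rv=np.degrees(Ro.from_matrix(R0.T@R).as_rotvec())
    if show: print('t',round(o['time_s'],2),'pos',np.round(o['eef_pos'],4),'yaw',round(np.degrees(np.arctan2(R0[1,1],R0[0,1])),1),'F',np.round(o['ft_force'],1),'w',round(o['gripper_width'],4),'q6',round(o['joint_pos'][5],2)); print('dp',np.round(dp,4).tolist(),'rot',np.round(rv,1).tolist(), 'rows',np.linalg.norm(dp)/.0417,np.linalg.norm(rv)/7.16)
    return dp,rv
mouth=np.array([.4827,.2071]); A=2.7
def M(x,y,z):
    a=np.radians(A); return np.array([mouth[0]+x*np.cos(a)-y*np.sin(a),mouth[1]+x*np.sin(a)+y*np.cos(a),.075+z])
E
python3 -c "
from h import *
plan([.42,-.25,.30],-79)
plan([.6285,.2233,.20],-79)
print(M(.085,0,.036))"
```

```text
t 0.1 pos [ 0.1405 -0.6083  0.2217] yaw -77.0 F [-0.5  0.9 -0.1] w 0.087 q6 -0.18
dp [-0.0777, -0.2865, -0.3529] rot [2.0, -0.0, 0.1] rows 11.058280593120788 0.27915387765094907
t 0.1 pos [ 0.1405 -0.6083  0.2217] yaw -77.0 F [-0.5  0.9 -0.1] w 0.087 q6 -0.18
dp [0.0232, -0.7006, -0.6625] rot [2.0, -0.0, 0.1] rows 23.128779605153436 0.27915387765094907
[0.56760564 0.21110405 0.111     ]
```

Emit:
step_arm(fingers=[0.3,0.3,0.3,0.3,0.3,0.3,0.3,0.3], dp=[[-0.0777,-0.2865,-0.353],[-0.0777,-0.2865,-0.353],[-0.0777,-0.2865,-0.353],[-0.0777,-0.2865,-0.353],[-0.0777,-0.2865,-0.353],[-0.0777,-0.2865,-0.353],[-0.0777,-0.2865,-0.353],[-0.0777,-0.2865,-0.353]], delta_rot=[[2,0,0],[2,0,0],[2,0,0],[2,0,0],[2,0,0],[2,0,0],[2,0,0],[2,0,0]])

```text
time_s: 0.77
eef_pos: [0.3431, -0.3476, 0.2785]
tool_rot: [[-0.0, 0.19, -0.982], [0.003, -0.982, -0.19], [-1.0, -0.003, -0.0]]
ft_force: [0.8, -0.2, 0.0]
gripper_width: 0.0416
```

```bash
python3 -c "
from h import *
plan([.6285,.2233,.20],-79)"
```

```text
t 0.77 pos [ 0.3431 -0.3476  0.2785] yaw -79.0 F [ 0.8 -0.2  0. ] w 0.0416 q6 0.36
dp [0.08, -0.506, -0.3888] rot [-0.0, -0.0, 0.2] rows 15.422723070412221 0.022407280355690628
```

Emit:
step_arm(fingers=[0.3,0.3,0.3,0.3,0.3,0.3,0.3,0.3], dp=[[0,-0.506,-0.389],[0,-0.506,-0.389],[0,-0.506,-0.389],[0,-0.506,-0.389],[0,-0.506,-0.389],[0,-0.506,-0.389],[0,-0.506,-0.389],[0,-0.506,-0.389]], delta_rot=[[0,0,0],[0,0,0],[0,0,0],[0,0,0],[0,0,0],[0,0,0],[0,0,0],[0,0,0]])

```text
time_s: 1.43
eef_pos: [0.4917, -0.0494, 0.2791]
tool_rot: [[-0.001, 0.19, -0.982], [0.003, -0.982, -0.19], [-1.0, -0.003, 0.0]]
ft_force: [0.3, -0.9, -0.4]
gripper_width: 0.0306
```

```bash
python3 -c "
from h import *
plan([.6285,.2233,.15],-79)"
```

```text
t 1.43 pos [ 0.4917 -0.0494  0.2791] yaw -79.0 F [ 0.3 -0.9 -0.4] w 0.0306 q6 1.05
dp [0.1297, -0.2413, -0.1862] rot [-0.0, 0.0, 0.2] rows 7.943952803358482 0.023114761429680705
```

Emit:
step_arm(fingers=[0.3,0.3,0.3,0.3,0.3,0.3,0.3,0.3], dp=[[0.1,-0.241,-0.186],[0.1,-0.241,-0.186],[0.1,-0.241,-0.186],[0.1,-0.241,-0.186],[0.1,-0.241,-0.186],[0.1,-0.241,-0.186],[0.1,-0.241,-0.186],[0.1,-0.241,-0.186]], delta_rot=[[0,0,0.2],[0,0,0.2],[0,0,0.2],[0,0,0.2],[0,0,0.2],[0,0,0.2],[0,0,0.2],[0,0,0.2]])

```text
time_s: 2.1
eef_pos: [0.6285, 0.226, 0.1778]
tool_rot: [[-0.002, 0.192, -0.981], [-0.0, -0.981, -0.192], [-1.0, -0.0, 0.002]]
ft_force: [-0.2, -1.0, 0.7]
gripper_width: 0.0305
```

```bash
python3 -c "
from h import *
plan([.6285,.2233,.100],-79)
s=snap('scene','s1.png');t=snap('top','t1.png')
cv2.imwrite('pics/z3.png',np.hstack([cv2.resize(s['pixels'][150:300,330:450,::-1],(400,500)),cv2.resize(t['pixels'][150:270,210:306,::-1],(400,500))]))"
```

```text
t 2.1 pos [0.6285 0.226  0.1778] yaw -78.9 F [-0.2 -1.   0.7] w 0.0305 q6 1.56
dp [0.0778, 0.0027, 0.0004] rot [0.1, 0.1, 0.0] rows 1.8670176352432961 0.01529167748814526
```

View pics/z3.png

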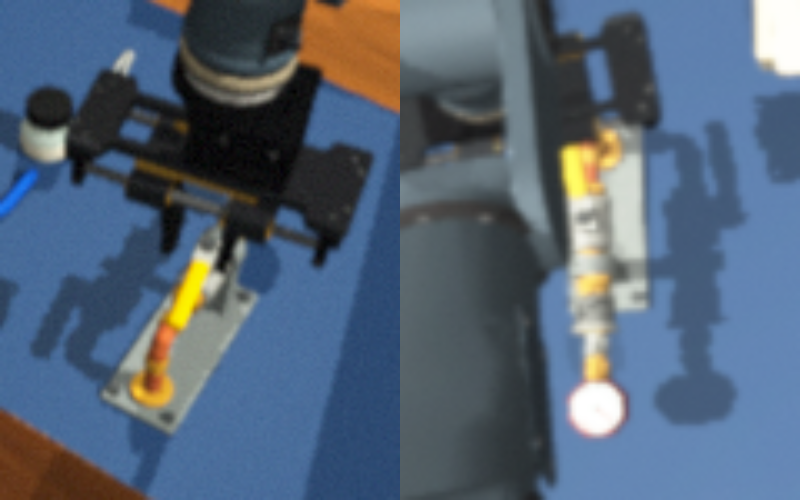

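The scene view (left half) shows the two fingers, at about (170,240) and (230,245), either side of the line of the lever at (190,290). The gripper body runs along the jaw direction. I'll go down.

Emit:
step_arm(fingers=[0.3,0.3,0.3,0.3,0.3,0.3], dp=[[0.02,0.003,0],[0.04,0.003,0],[0.06,0.003,0],[0.077,0.003,0],[0.077,0.003,0],[0.077,0.003,0]], delta_rot=[[0,0,0],[0,0,0],[0,0,0],[0,0,0],[0,0,0],[0,0,0]])

```text
time_s: 2.7
eef_pos: [0.6276, 0.2233, 0.0988]
tool_rot: [[-0.006, 0.194, -0.981], [-0.001, -0.981, -0.194], [-1.0, -0.001, 0.006]]
ft_force: [0.8, -0.1, 0.9]
gripper_width: 0.0305
```

```bash
cat > arc.py <<'E'
from h import *
o=ctrl.observe();R0=np.array(o['tool_rot'])
plan(o['eef_pos'],-79)
pv=M(.085,0,.036)[:2]; v=o['eef_pos'][:2]-pv; r=np.linalg.norm(v); a0=np.degrees(np.arctan2(v[1],v[0])); print('r',r,'ang',a0)
yaw0=np.degrees(np.arctan2(R0[1,1],R0[0,1]))
import sys
for a in map(float,sys.argv[1:]):
    p=np.r_[pv+.062*np.array([np.cos(np.radians(a)),np.sin(np.radians(a))]),.100]
    dp,rv=plan(p,a-90,show=False); print(a,np.round(dp,3).tolist(),np.round(rv,1).tolist())
E
python3 arc.py 17 23 29 35 41 47 53 59
```

```text
t 2.7 pos [0.6276 0.2233 0.0988] yaw -78.8 F [ 0.8 -0.1  0.9] w 0.0305 q6 1.55
dp [0.0, 0.0, 0.0] rot [0.2, 0.3, 0.0] rows 0.0 0.054211993650941655
r 0.06122847788437964 ang 11.508595159758949
17.0 [-0.001, -0.006, -0.0] [-5.8, 0.3, 0.1]
23.0 [-0.001, -0.012, 0.001] [-11.8, 0.3, 0.1]
29.0 [-0.001, -0.019, 0.002] [-17.8, 0.3, 0.1]
35.0 [-0.001, -0.025, 0.005] [-23.8, 0.3, 0.1]
41.0 [-0.001, -0.03, 0.007] [-29.8, 0.3, 0.1]
47.0 [-0.001, -0.036, 0.011] [-35.8, 0.3, 0.1]
53.0 [-0.001, -0.041, 0.015] [-41.8, 0.3, 0.2]
59.0 [-0.001, -0.046, 0.02] [-47.8, 0.3, 0.2]
```

Emit:
step_arm(fingers=[0.3,0.3,0.3,0.3,0.3,0.3,0.3,0.3], dp=[[-0.001,-0.006,0],[-0.001,-0.012,0.001],[-0.001,-0.019,0.002],[-0.001,-0.025,0.005],[-0.001,-0.03,0.007],[-0.001,-0.036,0.011],[-0.001,-0.041,0.015],[-0.001,-0.046,0.02]], delta_rot=[[-5.8,0,0],[-11.8,0,0],[-17.8,0,0],[-23.8,0,0],[-29.8,0,0],[-35.8,0,0],[-41.8,0,0],[-47.8,0,0]])

```text
time_s: 3.37
eef_pos: [0.6011, 0.2641, 0.1019]
tool_rot: [[-0.001, 0.86, -0.511], [-0.001, -0.511, -0.86], [-1.0, -0.0, 0.001]]
ft_force: [1.9, -2.4, -2.5]
gripper_width: 0.031
```

```bash
python3 arc.py 64 70 76 82 88 92 96 98
```

```text
t 3.37 pos [0.6011 0.2641 0.1019] yaw -30.7 F [ 1.9 -2.4 -2.5] w 0.031 q6 0.78
dp [0.0, 0.0, 0.0] rot [48.3, 0.0, -0.0] rows 0.0 6.743432344665722
r 0.06267030066065049 ang 57.69006104688303
64.0 [0.002, -0.007, 0.001] [-4.7, 0.0, 0.0]
70.0 [0.002, -0.013, 0.002] [-10.7, 0.0, 0.0]
76.0 [0.002, -0.02, 0.003] [-16.7, 0.0, 0.0]
82.0 [0.002, -0.026, 0.005] [-22.7, 0.0, 0.0]
88.0 [0.002, -0.032, 0.008] [-28.7, 0.0, 0.0]
92.0 [0.002, -0.035, 0.01] [-32.7, 0.0, 0.0]
96.0 [0.002, -0.039, 0.013] [-36.7, 0.0, 0.0]
98.0 [0.002, -0.041, 0.014] [-38.7, 0.0, 0.0]
```

Emit:
step_arm(fingers=[0.3,0.3,0.3,0.3,0.3,0.3,0.3,0.3], dp=[[0.001,-0.007,0.001],[0.001,-0.013,0.002],[0.001,-0.02,0.003],[0.001,-0.026,0.005],[0.001,-0.032,0.008],[0.001,-0.035,0.01],[0.001,-0.039,0.013],[0.001,-0.04,0.014]], delta_rot=[[-4.7,0,0],[-10.7,0,0],[-16.7,0,0],[-22.7,0,0],[-28,0,0],[-32,0,0],[-33,0,0],[-33,0,0]])

```text
time_s: 4.03
eef_pos: [0.5611, 0.2729, 0.1031]
tool_rot: [[0.004, 0.999, 0.039], [0.001, 0.039, -0.999], [-1.0, 0.004, -0.001]]
ft_force: [2.4, 2.4, 0.2]
gripper_width: 0.0302
```

```bash
python3 arc.py 98 101;  python3 -c "
from h import *
s=snap('scene','s2.png');t=snap('top','t2.png')
cv2.imwrite('pics/z4.png',np.hstack([cv2.resize(s['pixels'][150:300,330:450,::-1],(400,500)),cv2.resize(t['pixels'][150:270,210:306,::-1],(400,500))]))"
```

```text
t 4.03 pos [0.5611 0.2729 0.1031] yaw 2.2 F [2.4 2.4 0.2] w 0.0302 q6 0.24
dp [0.0, 0.0, 0.0] rot [81.2, -0.2, -0.2] rows 0.0 11.343274980547491
r 0.06217670894971179 ang 96.00279678961046
98.0 [0.003, -0.002, 0.0] [-5.8, -0.0, -0.3]
101.0 [0.003, -0.005, 0.001] [-8.8, -0.0, -0.3]
```

View pics/z4.png

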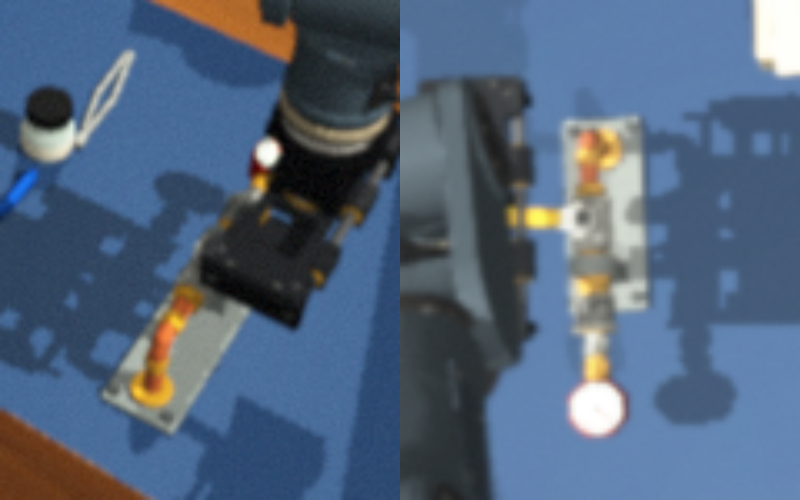

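The lever is nearly square in the top view, at about (535,215). I'll push on until it meets the stop.

Emit:
step_arm(fingers=[0.3,0.3,0.3,0.3,0.3], dp=[[0,-0.002,0],[0,-0.004,0],[0,-0.005,0],[0,-0.006,0],[0,-0.006,0]], delta_rot=[[0,0,0],[0,0,0],[0,0,0],[0,0,0],[0,0,0]])

```text
time_s: 4.55
eef_pos: [0.5553, 0.2725, 0.1028]
tool_rot: [[0.004, 0.999, 0.038], [0.001, 0.038, -0.999], [-1.0, 0.004, -0.0]]
ft_force: [3.3, 0.8, 1.9]
gripper_width: 0.0305
```

Emit:
step_arm(fingers=[0.3,0.3,0.3,0.3,0.3], dp=[[0,-0.001,0],[0,-0.002,0],[0,-0.003,0],[0,-0.004,0],[0,-0.004,0]], delta_rot=[[0,0,0],[0,0,0],[0,0,0],[0,0,0],[0,0,0]])

```text
time_s: 4.97
eef_pos: [0.5551, 0.2725, 0.1029]
tool_rot: [[0.012, 0.999, 0.039], [0.002, 0.039, -0.999], [-1.0, 0.012, -0.001]]
ft_force: [10.5, 0.4, -4.1]
gripper_width: 0.0304
```

Emit:
step_arm(fingers=[0.3,0.3,0.3,0.3], dp=[[0,0.007,0],[-0.03,0.007,0],[-0.07,0.007,0],[-0.09,0.007,0]], delta_rot=[[0,0,0],[0,0,0],[0,0,0],[0,0,0]])

```text
time_s: 5.3
eef_pos: [0.5605, 0.2725, 0.1952]
tool_rot: [[0.011, 0.999, 0.038], [0.001, 0.038, -0.999], [-1.0, 0.011, -0.001]]
ft_force: [0.6, -0.2, 0.5]
gripper_width: 0.0304
```

```bash
python3 -c "
from h import *
plan([.36,.32,.30],-87.3)"
```

```text
t 5.3 pos [0.5605 0.2725 0.1952] yaw 2.2 F [ 0.6 -0.2  0.5] w 0.0304 q6 0.24
dp [-0.1069, -0.1974, -0.0552] rot [89.5, -0.5, -0.5] rows 5.543790778902091 12.499630768655718
```

```bash
python3 -c "
from h import *
plan(np.r_[M(.017,0,0)[:2],.17],-87.3)"
```

```text
t 5.3 pos [0.5605 0.2725 0.1952] yaw 2.2 F [ 0.6 -0.2  0.5] w 0.0304 q6 0.24
dp [0.0245, -0.0635, 0.0622] rot [89.5, -0.5, -0.5] rows 2.2116672613409456 12.499630768655718
```

Emit:
step_arm(fingers=[-0.3,-0.3,-0.3,-0.3,-0.3,-0.3,-0.3,-0.3], dp=[[0,-0.02,0.02],[0,-0.04,0.04],[0,-0.0635,0.062],[0,-0.0635,0.062],[0,-0.0635,0.062],[0,-0.0635,0.062],[0,-0.0635,0.062],[0,-0.0635,0.062]], delta_rot=[[7,0,0],[14,0,0],[21,0,0],[28,0,0],[35,0,0],[42,0,0],[49,0,0],[56,0,0]])

```text
time_s: 5.97
eef_pos: [0.4971, 0.2075, 0.1936]
tool_rot: [[0.005, 0.585, -0.811], [-0.0, -0.811, -0.585], [-1.0, 0.003, -0.004]]
ft_force: [0.4, 0.5, -0.5]
gripper_width: 0.0559
```

```bash
python3 -c "
from h import *
plan(np.r_[M(.017,0,0)[:2],.15],-87.3)"
```

```text
t 5.97 pos [0.4971 0.2075 0.1936] yaw -54.2 F [ 0.4  0.5 -0.5] w 0.0559 q6 1.13
dp [0.0436, 0.0011, -0.0022] rot [33.1, -0.3, -0.1] rows 1.0466766063187416 4.628062318491577
```

Emit:
step_arm(fingers=[-0.3,-0.3,-0.3,-0.3,-0.3,-0.3,-0.3], dp=[[0,0.001,-0.002],[0.01,0.001,-0.002],[0.02,0.001,-0.002],[0.03,0.001,-0.002],[0.043,0.001,-0.002],[0.043,0.001,-0.002],[0.043,0.001,-0.002]], delta_rot=[[7,0,0],[14,0,0],[21,0,0],[28,0,0],[33.1,0,0],[33.1,0,0],[33.1,0,0]])

```text
time_s: 6.55
eef_pos: [0.4974, 0.2075, 0.1495]
tool_rot: [[-0.001, 0.05, -0.999], [-0.001, -0.999, -0.05], [-1.0, 0.001, 0.001]]
ft_force: [0.2, -0.5, 0.6]
gripper_width: 0.0563
```

```bash
python3 -c "
from h import *
plan(np.r_[M(.017,0,0)[:2],.058],-87.3)
s=snap('scene','s3.png');t=snap('top','t3.png')
cv2.imwrite('pics/z5.png',np.hstack([cv2.resize(s['pixels'][170:290,345:441,::-1],(400,500)),cv2.resize(t['pixels'][150:270,210:306,::-1],(400,500))]))"
```

```text
t 6.55 pos [0.4974 0.2075 0.1495] yaw -87.1 F [ 0.2 -0.5  0.6] w 0.0563 q6 1.71
dp [0.0915, -0.0004, -0.0023] rot [0.2, 0.1, -0.1] rows 2.194947216822427 0.025669048627927564
```

View pics/z5.png

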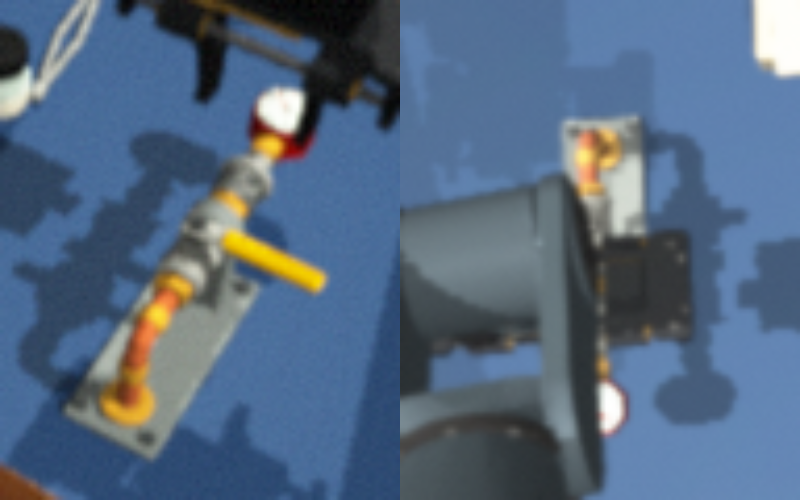

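The lever is square across in the scene view, from (225,240) to (325,280) in the zoom. I'll check its angle by numbers, along with the direction of the pipe axis.

```bash
python3 - <<'E'
from h import *
S=load('s3');im=S['pixels'];hsv=cv2.cvtColor(im,cv2.COLOR_RGB2HSV).astype(int);h,s,v=[hsv[...,i] for i in range(3)]
m=(h>=20)&(h<=33)&(s>150)&(v>150); m[:, :399]=0;m[:225]=0;m[245:]=0; m[:,430:]=0
ys,xs=np.nonzero(m);print(len(xs),xs.min(),xs.max())
P=np.array([onz(S,(x,y),.114)[:2] for x,y in zip(xs,ys)]);c=P.mean(0);u=np.linalg.svd(P-c)[2][0];t=(P-c)@u
print(c,np.degrees(np.arctan2(u[1],u[0])),t.min(),t.max())
# plate corners in scene zoom scale 500/120
k=120/500
for x,y in ((65,410),(153,457),(258,290)): print(onz(S,(345+x*k,170+y*k),.004))
Q=[onz(S,(345+x*k,170+y*k),z) for x,y,z in ((262,155,.075+.0085),(247,180,.0935))]; print(Q)
for n,p in dict(mouth=M(0,0,0),flTop=M(.001,0,.0185),barrelEndTop=M(.030,0,.015),pivot=M(.085,0,.041)).items():
    q=proj(S,p)[0]; print(n,q,(q-[345,170])/k)
E
```

```text
124 399 422
[0.56569796 0.26252402] 92.39351243624813 -0.03219268108802046 0.030826132953608084
[0.66358617 0.187698   0.004     ]
[0.66059491 0.24985746 0.004     ]
[0.50719816 0.24203563 0.004     ]
[array([0.46819228, 0.21030532, 0.0835    ]), array([0.50157386, 0.21528396, 0.0935    ])]
mouth [403.83405459 211.96220993] [245.14189411 174.84254139]
flTop [404.73043551 207.74601667] [248.87681461 157.27506947]
barrelEndTop [399.84097561 215.4696114 ] [228.50406503 189.45671415]
pivot [391.92480903 222.72642656] [195.52003761 219.69344401]
```

Emit:
step_arm(fingers=[-0.3,-0.3,-0.3,-0.3,-0.3,-0.3], dp=[[0.03,0,-0.002],[0.055,0,-0.002],[0.075,0,-0.002],[0.09,0,-0.002],[0.09,0,-0.002],[0.09,0,-0.002]], delta_rot=[[0,0,0],[0,0,0],[0,0,0],[0,0,0],[0,0,0],[0,0,0]])

```text
time_s: 7.15
eef_pos: [0.5012, 0.2079, 0.0608]
tool_rot: [[0.002, 0.05, -0.999], [-0.0, -0.999, -0.05], [-1.0, 0.001, -0.002]]
ft_force: [0.9, 0.6, 0.5]
gripper_width: 0.0564
```

Emit:
step_arm(fingers=[0.6,0.6,0.6,0.6,0.6,0.6], dp=[[0,0,0],[0,0,0],[0,0,0],[0,0,0],[0,0,0],[0,0,0]], delta_rot=[[0,0,0],[0,0,0],[0,0,0],[0,0,0],[0,0,0],[0,0,0]], force=40)

```text
time_s: 7.65
eef_pos: [0.5015, 0.2079, 0.0615]
tool_rot: [[0.003, 0.051, -0.999], [-0.001, -0.999, -0.051], [-1.0, 0.001, -0.003]]
ft_force: [-0.8, -0.1, 2.6]
gripper_width: 0.029
```

```bash
python3 -c "
from h import *
o=ctrl.observe();dx=o['eef_pos'][:2]-mouth;print(o['eef_pos'],dx)
plan(np.r_[o['eef_pos'][:2]+.013*np.array([.9989,.047]),o['eef_pos'][2]],-87.3)
s=snap('scene','s4.png')
cv2.imwrite('pics/z6.png',cv2.resize(s['pixels'][170:290,345:441,::-1],(480,600),interpolation=cv2.INTER_CUBIC))"
```

```text
[0.50154604 0.20785176 0.06146178] [0.01884604 0.00075176]
t 7.65 pos [0.5015 0.2079 0.0615] yaw -87.1 F [-0.8 -0.1  2.6] w 0.029 q6 1.71
dp [0.0, 0.0, -0.013] rot [0.2, -0.2, -0.0] rows 0.3117521910031318 0.04023534036687193
```

View pics/z6.png

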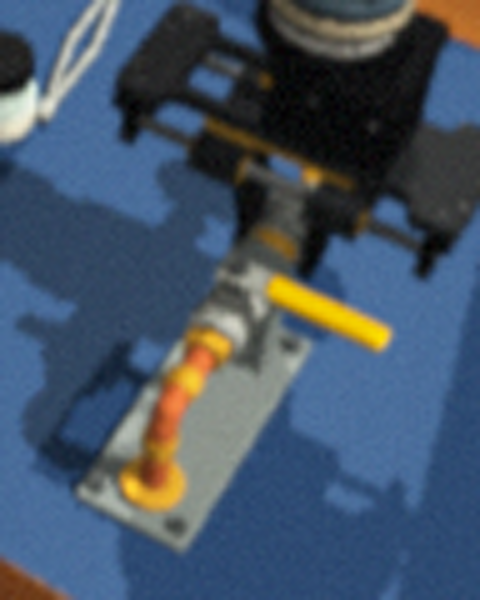

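The fingers stopped at 29 mm, which fits the 30 mm barrel, so they are behind the flange. I'll pull back.

Emit:
step_arm(fingers=[0.6,0.6,0.6,0.6,0.6,0.6,0.6,0.6], dp=[[0,0,-0.003],[0,0,-0.006],[0,0,-0.009],[0,0,-0.011],[0,0,-0.012],[0,0,-0.012],[0,0,-0.012],[0,0,-0.012]], delta_rot=[[0,0,0],[0,0,0],[0,0,0],[0,0,0],[0,0,0],[0,0,0],[0,0,0],[0,0,0]])

```text
time_s: 8.37
eef_pos: [0.5085, 0.2082, 0.0613]
tool_rot: [[-0.007, 0.051, -0.999], [-0.002, -0.999, -0.051], [-1.0, 0.001, 0.007]]
ft_force: [-8.5, -0.8, 9.4]
gripper_width: 0.0283
```

```bash
python3 -c "
from h import *
plan([.5,.2,.1],-87.3)
s=snap('scene','s5.png');t=snap('top','t5.png')
cv2.imwrite('pics/z7.png',np.hstack([cv2.resize(s['pixels'][170:290,345:441,::-1],(400,500)),cv2.resize(t['pixels'][150:270,210:306,::-1],(400,500))]))"
```

```text
t 8.37 pos [0.5085 0.2082 0.0613] yaw -87.1 F [-8.5 -0.8  9.4] w 0.0283 q6 1.71
dp [-0.0386, 0.0078, 0.0091] rot [0.2, 0.4, -0.1] rows 0.9687891987287925 0.06535576517666083
```

View pics/z7.png

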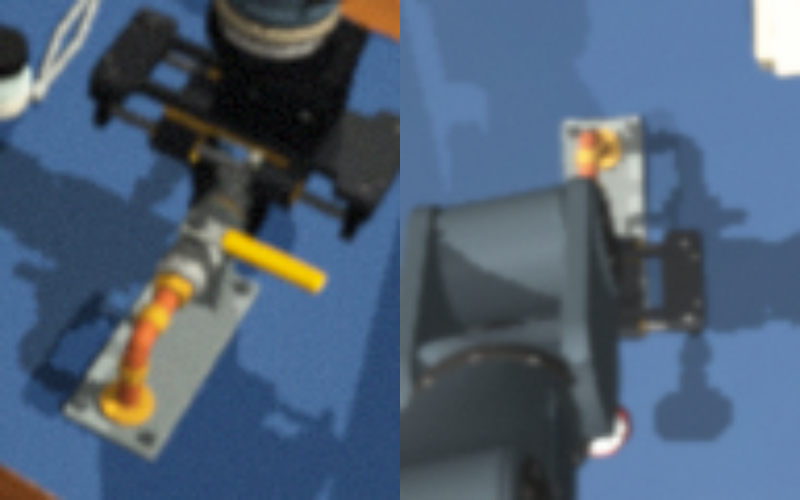

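The top view shows the gauge moved out: its rim is now at about (625,430), roughly 20 zoom pixels (15 mm) further out. I'll pull to the stop to be sure the sleeve is past its limit.

Emit:
step_arm(fingers=[0.6,0.6,0.6,0.6,0.6,0.6], dp=[[0,0,-0.005],[0,0,-0.007],[0,0,-0.008],[0,0,-0.008],[0,0,-0.008],[0,0,-0.008]], delta_rot=[[0,0,0],[0,0,0],[0,0,0],[0,0,0],[0,0,0],[0,0,0]])

```text
time_s: 8.97
eef_pos: [0.5109, 0.2083, 0.0613]
tool_rot: [[-0.018, 0.051, -0.999], [-0.003, -0.999, -0.051], [-1.0, 0.002, 0.018]]
ft_force: [-9.0, -0.5, 10.5]
gripper_width: 0.0283
```

Emit:
step_arm(fingers=[-0.3,-0.3,-0.3,-0.3,-0.3], dp=[[0,0,0],[0,0,0],[0,0,0],[0,0,0],[0,0,0]], delta_rot=[[0,0,0],[0,0,0],[0,0,0],[0,0,0],[0,0,0]])

```text
time_s: 9.38
eef_pos: [0.5117, 0.2083, 0.0613]
tool_rot: [[-0.017, 0.051, -0.999], [-0.003, -0.999, -0.051], [-1.0, 0.002, 0.017]]
ft_force: [0.6, -0.7, 0.4]
gripper_width: 0.0524
```

Emit:
step_arm(fingers=[-0.3,-0.3,-0.3,-0.3,-0.3], dp=[[-0.03,0,0],[-0.06,0,0],[-0.1,0,0],[-0.12,0,0],[-0.12,0,0]], delta_rot=[[0,0,0],[0,0,0],[0,0,0],[0,0,0],[0,0,0]])

```text
time_s: 9.8
eef_pos: [0.5179, 0.2094, 0.1864]
tool_rot: [[-0.005, 0.051, -0.999], [-0.001, -0.999, -0.051], [-1.0, 0.0, 0.006]]
ft_force: [0.8, 0.4, -0.5]
gripper_width: 0.0565
```

```bash
python3 -c "
from h import *
plan(np.r_[M(-.072,0,0)[:2],.18],-87.3)
s=snap('scene','s6.png');t=snap('top','t6.png')
cv2.imwrite('pics/z8.png',np.hstack([cv2.resize(s['pixels'][170:290,345:441,::-1],(400,500)),cv2.resize(t['pixels'][150:270,210:306,::-1],(400,500))]))"
```

```text
t 9.8 pos [0.5179 0.2094 0.1864] yaw -87.1 F [ 0.8  0.4 -0.5] w 0.0565 q6 1.7
dp [0.007, 0.0003, 0.1072] rot [0.2, 0.3, -0.0] rows 2.577302944272472 0.052489823332472665
```

View pics/z8.png

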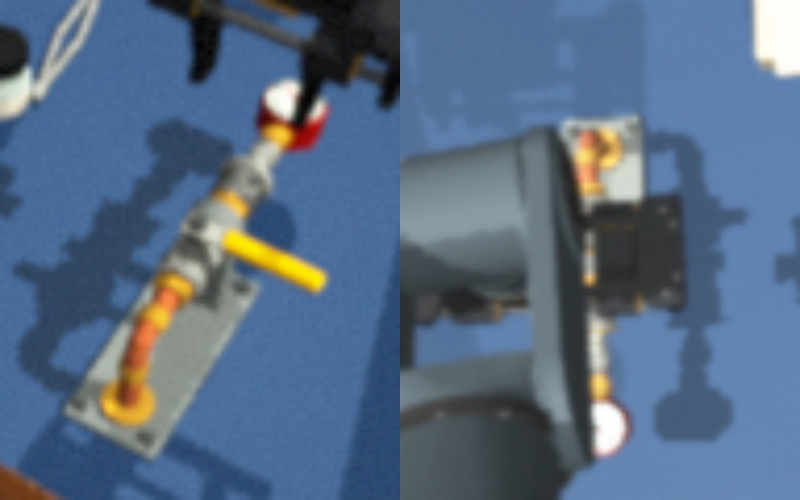

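Emit:
step_arm(fingers=[-0.5,-0.5,-0.5,-0.5,-0.5,-0.5], dp=[[0,0,0.04],[0,0,0.08],[0.02,0,0.107],[0.05,0,0.107],[0.06,0,0.107],[0.06,0,0.107]], delta_rot=[[0,0,0],[0,0,0],[0,0,0],[0,0,0],[0,0,0],[0,0,0]])

```text
time_s: 10.4
eef_pos: [0.4029, 0.2023, 0.1203]
tool_rot: [[-0.024, 0.051, -0.998], [-0.005, -0.999, -0.051], [-1.0, 0.003, 0.024]]
ft_force: [-0.1, 0.5, -0.7]
gripper_width: 0.065
```

```bash
python3 -c "
from h import *
plan(np.r_[M(-.072,0,0)[:2],.060],-87.3)
s=snap('scene','s7.png');t=snap('top','t7.png')
cv2.imwrite('pics/z9.png',np.hstack([cv2.resize(s['pixels'][155:275,365:461,::-1],(400,500)),cv2.resize(t['pixels'][170:290,210:306,::-1],(400,500))]))"
```

```text
t 10.4 pos [0.4029 0.2023 0.1203] yaw -87.1 F [-0.1  0.5 -0.7] w 0.065 q6 1.74
dp [0.06, -0.0012, -0.0094] rot [0.2, 1.4, -0.2] rows 1.4575009950883218 0.19773642057581445
```

View pics/z9.png

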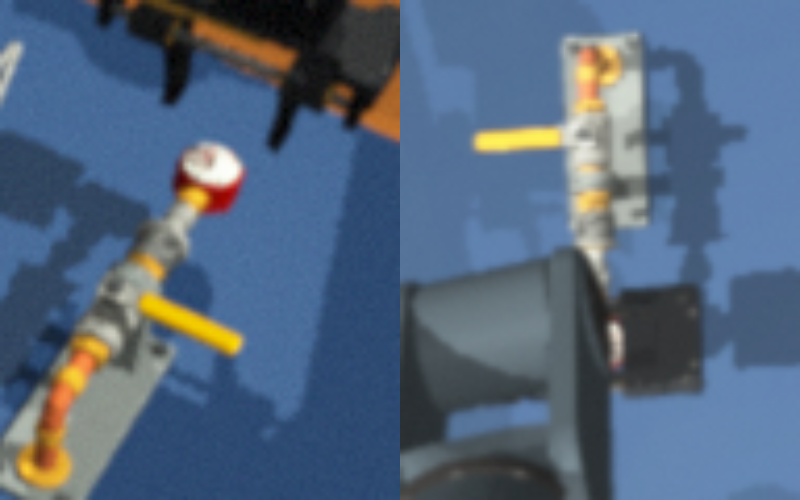

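The whole dial is visible in the scene view at about (210,165), so I'll measure it.

```bash
python3 - <<'E'
from h import *
for n in('scene0','s7'):
    S=load(n);hsv=cv2.cvtColor(S['pixels'],cv2.COLOR_RGB2HSV).astype(int);h,s,v=[hsv[...,i] for i in range(3)]
    m=((s<80)&(v>150)).astype(np.uint8);m[:186]=0;m[206:]=0;m[:,:402]=0;m[:,427:]=0
    k,l,st,c=cv2.connectedComponentsWithStats(m);i=1+st[1:,4].argmax();print(n,st[i],c[i]);
    for z in(.088,.081):print(onz(S,c[i],z))
print(M(-.057,0,.013),M(-.072,0,0.006))
E
```

```text
scene0 [407 191  15  11 127] [413.5511811  195.81102362]
[0.42524781 0.20460156 0.088     ]
[0.41877195 0.20259823 0.081     ]
s7 [409 189  15  11 112] [415.79464286 193.83035714]
[0.41478697 0.20619185 0.088     ]
[0.40823045 0.20420078 0.081     ]
[0.42576328 0.20441493 0.088     ] [0.41077993 0.20370834 0.081     ]
```

Emit:
step_arm(fingers=[-0.5,-0.5,-0.5,-0.5,-0.5,-0.5], dp=[[0,-0.001,-0.009],[0.015,-0.001,-0.009],[0.03,-0.001,-0.009],[0.045,-0.001,-0.009],[0.06,-0.001,-0.009],[0.06,-0.001,-0.009]], delta_rot=[[0,1.4,0],[0,1.4,0],[0,1.4,0],[0,1.4,0],[0,1.4,0],[0,1.4,0]])

```text
time_s: 11.0
eef_pos: [0.4139, 0.204, 0.0609]
tool_rot: [[0.005, 0.05, -0.999], [-0.002, -0.999, -0.05], [-1.0, 0.003, -0.005]]
ft_force: [-0.7, 0.0, -0.5]
gripper_width: 0.0654
```

```bash
python3 -c "
from h import *
plan(np.r_[M(-.072,0,0)[:2],.060],-87.3)"
```

```text
t 11.0 pos [0.4139 0.204  0.0609] yaw -87.1 F [-0.7  0.  -0.5] w 0.0654 q6 1.74
dp [0.0009, 0.0001, 0.0031] rot [0.2, -0.3, -0.1] rows 0.07838938963201816 0.05013410207834605
```

Emit:
step_arm(fingers=[-0.5,-0.5,-0.5,0.3,0.3,0.3,0.3,0.3], dp=[[0.001,0,0.004],[0.001,0,0.004],[0.001,0,0.004],[0.001,0,0.004],[0.001,0,0.004],[0.001,0,0.004],[0.001,0,0.004],[0.001,0,0.004]], delta_rot=[[0,0,0],[0,0,0],[0,0,0],[0,0,0],[0,0,0],[0,0,0],[0,0,0],[0,0,0]], force=20)

```text
time_s: 11.67
eef_pos: [0.4101, 0.2038, 0.0601]
tool_rot: [[0.005, 0.05, -0.999], [-0.002, -0.999, -0.05], [-1.0, 0.003, -0.005]]
ft_force: [0.0, -0.5, -0.1]
gripper_width: 0.042
```

```bash
python3 -c "
from h import *
plan(np.r_[M(-.112,0,0)[:2],.060],-87.3)
s=snap('scene','s8.png')
cv2.imwrite('pics/z10.png',cv2.resize(s['pixels'][155:275,365:461,::-1],(480,600),interpolation=cv2.INTER_CUBIC))"
```

```text
t 11.67 pos [0.4101 0.2038 0.0601] yaw -87.1 F [ 0.  -0.5 -0.1] w 0.042 q6 1.75
dp [-0.0001, 0.0, 0.0393] rot [0.2, -0.3, -0.1] rows 0.9425478147351622 0.052979948348134534
```

View pics/z10.png

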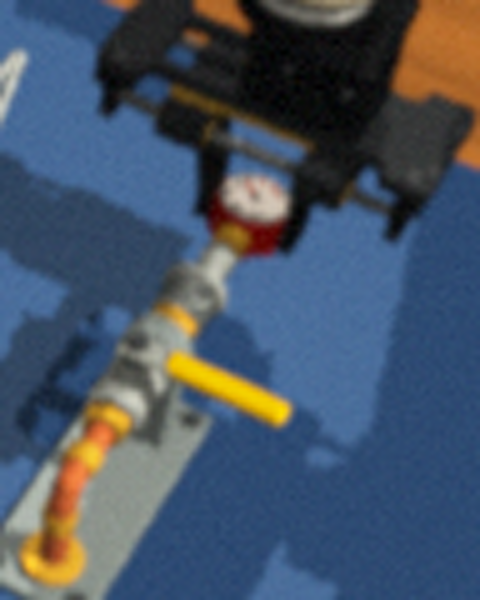

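The gauge is held across its flats, with the width at 42 mm. I'll draw it straight out.

Emit:
step_arm(fingers=[0.3,0.3,0.3,0.3,0.3,0.3,0.3,0.3], dp=[[0,0,0.008],[0,0,0.016],[0,0,0.024],[0,0,0.032],[0,0,0.04],[0,0,0.044],[0,0,0.044],[-0.02,0,0.044]], delta_rot=[[0,0,0],[0,0,0],[0,0,0],[0,0,0],[0,0,0],[0,0,0],[0,0,0],[0,0,0]])

```text
time_s: 12.38
eef_pos: [0.3642, 0.2012, 0.078]
tool_rot: [[-0.0, 0.05, -0.999], [-0.004, -0.999, -0.05], [-1.0, 0.004, 0.001]]
ft_force: [0.4, 0.2, -1.3]
gripper_width: 0.0416
```

```bash
python3 -c "
from h import *
plan([.40,0,.18],-86)
s=snap('scene','s9.png')
cv2.imwrite('pics/z11.png',cv2.resize(s['pixels'][145:265,375:471,::-1],(480,600),interpolation=cv2.INTER_CUBIC))"
```

```text
t 12.38 pos [0.3642 0.2012 0.078 ] yaw -87.1 F [ 0.4  0.2 -1.3] w 0.0416 q6 1.76
dp [-0.1013, 0.2031, -0.0257] rot [-1.1, 0.0, -0.2] rows 5.477753932611999 0.16100472020277548
```

View pics/z11.png

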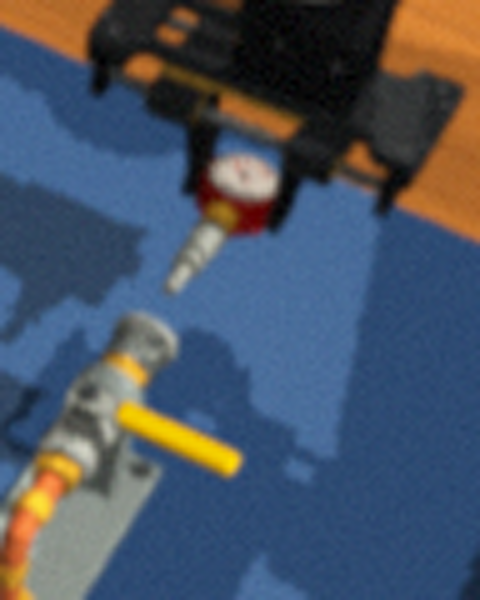

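The plug is clear of the mouth: tip at (172,290), coupler at (150,335). I'll carry the gauge to the case.

Emit:
step_arm(fingers=[0.3,0.3,0.3,0.3,0.3,0.3,0.3,0.3], dp=[[-0.04,0.01,-0.01],[-0.08,0.03,-0.025],[-0.1,0.07,-0.04],[-0.1,0.11,-0.04],[-0.1,0.15,-0.04],[-0.1,0.19,-0.04],[-0.1,0.2,-0.04],[-0.1,0.203,-0.03]], delta_rot=[[0,0,0],[0,0,0],[0,0,0],[0,0,0],[0,0,0],[0,0,0],[-1,0,0],[-1,0,0]])

```text
time_s: 13.1
eef_pos: [0.4098, -0.003, 0.1829]
tool_rot: [[0.014, 0.063, -0.998], [-0.004, -0.998, -0.063], [-1.0, 0.005, -0.013]]
ft_force: [0.5, -0.5, -1.6]
gripper_width: 0.0421
```

```bash
python3 -c "
from h import *
plan([.4164,-.1836,.14],-86)"
```

```text
t 13.1 pos [ 0.4098 -0.003   0.1829] yaw -86.4 F [ 0.5 -0.5 -1.6] w 0.0421 q6 1.23
dp [0.0437, 0.1804, 0.0054] rot [-0.4, -0.8, -0.3] rows 4.45327802005678 0.1249341979505686
```

Emit:
step_arm(fingers=[0.3,0.3,0.3,0.3,0.3,0.3,0.3], dp=[[0,0.035,0],[0,0.07,0],[0,0.11,0],[0,0.15,0],[0.01,0.175,0.005],[0.02,0.18,0.005],[0.02,0.18,0.005]], delta_rot=[[0,0,0],[0,0,0],[0,0,0],[0,0,0],[-0.4,-0.8,0],[-0.4,-0.8,0],[-0.4,-0.8,0]])

```text
time_s: 13.68
eef_pos: [0.4157, -0.1839, 0.1623]
tool_rot: [[-0.002, 0.067, -0.998], [-0.004, -0.998, -0.067], [-1.0, 0.004, 0.002]]
ft_force: [-1.0, 1.1, -1.4]
gripper_width: 0.042
```

```bash
python3 -c "
from h import *
plan([.4164,-.1836,.06],-86)
s=snap('scene','s10.png');t=snap('top','t10.png')
cv2.imwrite('pics/z12.png',np.hstack([cv2.resize(s['pixels'][80:200,230:326,::-1],(400,500)),cv2.resize(t['pixels'][170:290,320:416,::-1],(400,500))]))"
```

```text
t 13.68 pos [ 0.4157 -0.1839  0.1623] yaw -86.1 F [-1.   1.1 -1.4] w 0.042 q6 0.85
dp [0.1023, -0.0006, -0.0009] rot [-0.1, 0.1, -0.2] rows 2.4527305899703418 0.03900696910748884
```

View pics/z12.png

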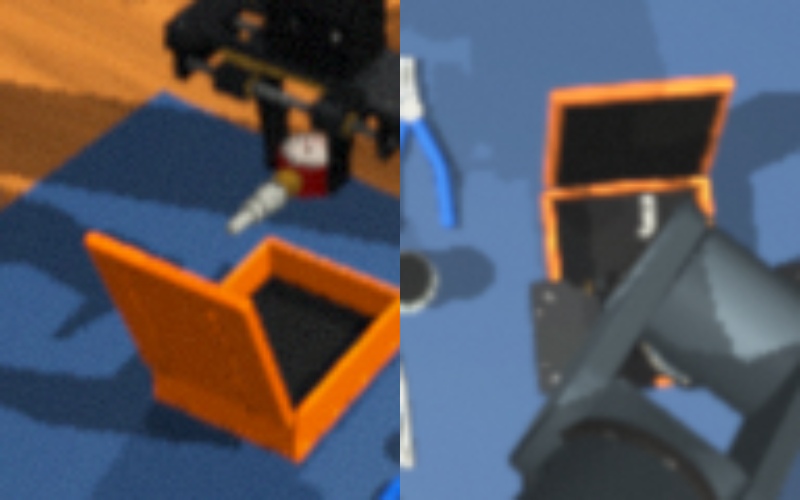

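The gauge is centred over the case, with the plug tip at (645,235) in the top view, short of the hinge wall. I'll lower it.

Emit:
step_arm(fingers=[0.3,0.3,0.3,0.3,0.3,0.3,0.3,0.3], dp=[[0.02,0,-0.001],[0.04,0,-0.001],[0.06,0,-0.001],[0.08,0,-0.001],[0.1,0,-0.001],[0.115,0,-0.001],[0.122,0,-0.001],[0.122,0,-0.001]], delta_rot=[[0,0,0],[0,0,0],[0,0,0],[0,0,0],[0,0,0],[0,0,0],[0,0,0],[0,0,0]])

```text
time_s: 14.45
eef_pos: [0.4157, -0.1803, 0.0405]
tool_rot: [[-0.005, 0.072, -0.997], [-0.001, -0.997, -0.072], [-1.0, 0.001, 0.005]]
ft_force: [-0.4, 0.0, -1.5]
gripper_width: 0.0415
```

```bash
python3 -c "
from h import *
plan([.4164,-.1836,.018],-86)
s=snap('scene','s11.png');t=snap('top','t11.png')
cv2.imwrite('pics/z13.png',np.hstack([cv2.resize(s['pixels'][80:200,230:326,::-1],(400,500)),cv2.resize(t['pixels'][170:290,320:416,::-1],(400,500))]))"
```

```text
t 14.45 pos [ 0.4157 -0.1803  0.0405] yaw -85.9 F [-0.4  0.  -1.5] w 0.0415 q6 0.85
dp [0.0225, 0.0034, -0.0006] rot [0.1, 0.3, -0.1] rows 0.5459085941289623 0.04108508128187347
```

View pics/z13.png

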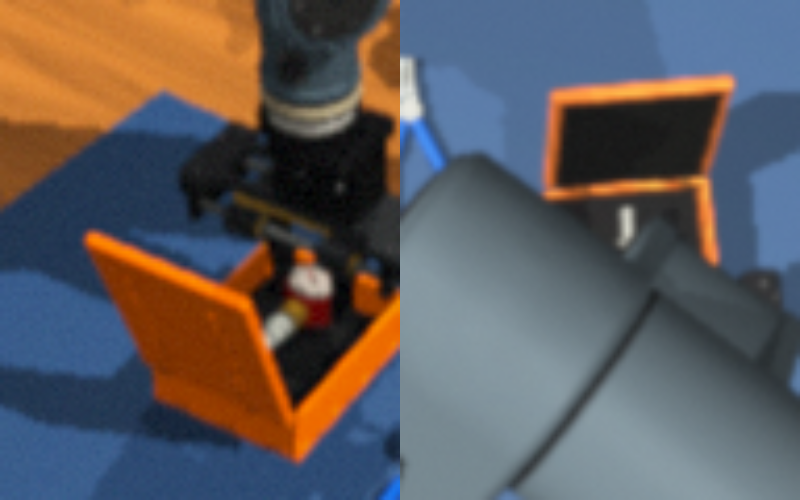

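Emit:
step_arm(fingers=[0.3,0.3,0.3,0.3,0.3,0.3], dp=[[0.004,0.001,0],[0.008,0.002,0],[0.012,0.003,0],[0.016,0.003,0],[0.018,0.003,0],[0.018,0.003,0]], delta_rot=[[0,0,0],[0,0,0],[0,0,0],[0,0,0],[0,0,0],[0,0,0]])

```text
time_s: 15.05
eef_pos: [0.4164, -0.1843, 0.0233]
tool_rot: [[-0.003, 0.071, -0.997], [-0.003, -0.997, -0.071], [-1.0, 0.002, 0.003]]
ft_force: [-0.4, -0.5, -0.9]
gripper_width: 0.0416
```

```bash
python3 -c "
from h import *
plan([.4164,-.1836,.018],-86);print(ctrl.observe()['joint_pos'])"
```

```text
t 15.05 pos [ 0.4164 -0.1843  0.0233] yaw -85.9 F [-0.4 -0.5 -0.9] w 0.0416 q6 0.85
dp [0.0053, -0.0007, -0.0001] rot [0.1, 0.2, -0.1] rows 0.1290427428924302 0.03215065682104871
[-0.66032936  0.68245087  2.00017181 -0.00849661  0.45950513  0.84697735]
```

Emit:
step_arm(fingers=[0.3,0.3,0.3,0.3,0.3,0.3], dp=[[0.002,0,0],[0.003,0,0],[0.004,0,0],[0.005,0,0],[0.0055,0,0],[0.0055,0,0]], delta_rot=[[0,0,0],[0,0,0],[0,0,0],[0,0,0],[0,0,0],[0,0,0]])

```text
time_s: 15.55
eef_pos: [0.4173, -0.1844, 0.0187]
tool_rot: [[-0.001, 0.07, -0.998], [-0.004, -0.998, -0.07], [-1.0, 0.003, 0.001]]
ft_force: [1.6, 3.8, 7.8]
gripper_width: 0.0419
```

Contact shows as 7.8 N upward at the expected height. I'll release, then lift.

Emit:
step_arm(fingers=[-0.2,-0.2,-0.2,-0.2,-0.2,-0.2], dp=[[0,0,0],[-0.001,0,0],[-0.001,0,0],[-0.001,0,0],[-0.001,0,0],[-0.001,0,0]], delta_rot=[[0,0,0],[0,0,0],[0,0,0],[0,0,0],[0,0,0],[0,0,0]])

```text
time_s: 16.05
eef_pos: [0.4172, -0.1844, 0.0196]
tool_rot: [[-0.001, 0.07, -0.998], [-0.003, -0.998, -0.07], [-1.0, 0.003, 0.001]]
ft_force: [0.1, 0.1, -0.2]
gripper_width: 0.0521
```

Emit:
step_arm(fingers=[-0.2,-0.2,-0.2,-0.2,-0.2,-0.2,-0.2,-0.2], dp=[[-0.02,0,0],[-0.05,0,0],[-0.09,0,0],[-0.13,0,0],[-0.17,0,0],[-0.2,0,0],[-0.22,0,0],[-0.22,0,0]], delta_rot=[[0,0,0],[0,0,0],[0,0,0],[0,0,0],[0,0,0],[0,0,0],[0,0,0],[0,0,0]])

```text
time_s: 16.72
eef_pos: [0.4196, -0.1853, 0.2439]
tool_rot: [[0.007, 0.07, -0.997], [-0.01, -0.997, -0.07], [-1.0, 0.01, -0.006]]
ft_force: [0.1, -0.7, -0.7]
gripper_width: 0.0526
```

```bash
python3 -c "
from h import *
plan([.50,-.33,.25],-86)
s=snap('scene','s12.png')
cv2.imwrite('pics/z14.png',cv2.resize(s['pixels'][80:200,230:326,::-1],(480,600),interpolation=cv2.INTER_CUBIC))"
```

```text
t 16.72 pos [ 0.4196 -0.1853  0.2439] yaw -86.0 F [ 0.1 -0.7 -0.7] w 0.0526 q6 0.84
dp [-0.0041, 0.1501, -0.07] rot [0.0, -0.4, -0.6] rows 3.9723359159311054 0.09557927524879854
```

View pics/z14.png

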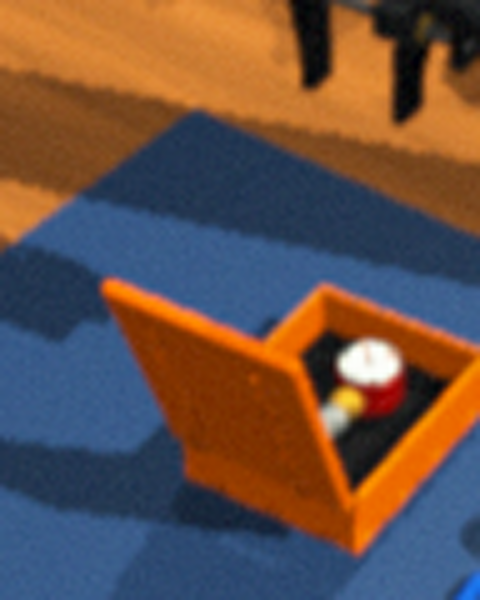

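The gauge lies flat in the case with the dial up, dial at (370,362). Next I'll go over and behind the lid.

```bash
python3 -c "
from h import *
plan([.645,-.172,.29],-86)"
```

```text
t 16.77 pos [ 0.4184 -0.1845  0.2416] yaw -86.0 F [-0.4  0.8 -0.8] w 0.0521 q6 0.84
dp [-0.0477, 0.0038, -0.2271] rot [0.0, -0.2, -0.4] rows 5.5652011961011905 0.0616858446914469
```

Emit:
step_arm(fingers=[1,1,1,1,1,1,1,1], dp=[[-0.03,0,0],[-0.05,0.004,-0.03],[-0.055,0.004,-0.07],[-0.055,0.004,-0.11],[-0.055,0.004,-0.15],[-0.055,0.004,-0.19],[-0.05,0.004,-0.225],[-0.05,0.004,-0.225]], delta_rot=[[0,0,0],[0,0,0],[0,0,0],[0,0,0],[0,0,0],[0,0,0],[0,0,0],[0,0,0]])

```text
time_s: 17.43
eef_pos: [0.6476, -0.1713, 0.287]
tool_rot: [[0.002, 0.073, -0.997], [-0.005, -0.997, -0.073], [-1.0, 0.005, -0.002]]
ft_force: [0.6, 0.0, -0.1]
gripper_width: 0.0069
```

```bash
python3 -c "
from h import *
plan([.645,-.172,.165],-86)
s=snap('scene','s13.png');t=snap('top','t13.png')
cv2.imwrite('pics/z15.png',np.hstack([cv2.resize(s['pixels'][80:200,210:306,::-1],(400,500)),cv2.resize(t['pixels'][150:270,320:416,::-1],(400,500))]))"
```

```text
t 17.43 pos [ 0.6476 -0.1713  0.287 ] yaw -85.8 F [ 0.6  0.  -0.1] w 0.0069 q6 1.08
dp [0.122, -0.0001, 0.0029] rot [0.2, -0.1, -0.3] rows 2.925931017900846 0.04702201995210415
```

View pics/z15.png

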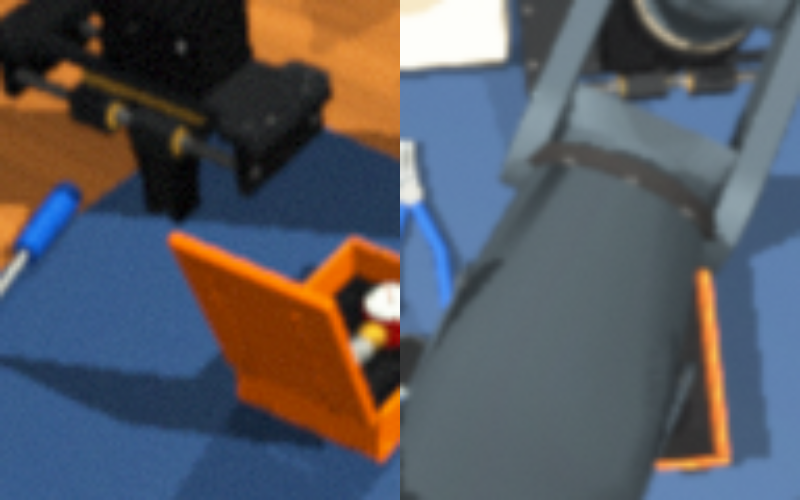

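The closed fingers are behind the lid, high up. I'll go down and push.

Emit:
step_arm(fingers=[1,1,1,1,1,1], dp=[[0.03,0,0],[0.06,0,0],[0.09,0,0],[0.11,0,0],[0.12,0,0],[0.12,0,0]], delta_rot=[[0,0,0],[0,0,0],[0,0,0],[0,0,0],[0,0,0],[0,0,0]])

```text
time_s: 18.03
eef_pos: [0.6384, -0.1714, 0.1649]
tool_rot: [[-0.01, 0.07, -0.997], [-0.001, -0.998, -0.07], [-1.0, 0.0, 0.01]]
ft_force: [-0.3, 0.7, 0.1]
gripper_width: 0.0005
```

Emit:
step_arm(fingers=[1,1,1,1,1,1,1,1], dp=[[0,0,0.015],[0,0,0.03],[0,0,0.045],[0,0,0.06],[0,0,0.072],[0,0,0.084],[0,0,0.096],[0,0,0.105]], delta_rot=[[0,0,0],[0,0,0],[0,0,0],[0,0,0],[0,0,0],[0,0,0],[0,0,0],[0,0,0]])

```text
time_s: 18.7
eef_pos: [0.5333, -0.1794, 0.168]
tool_rot: [[-0.008, 0.07, -0.998], [-0.003, -0.998, -0.07], [-1.0, 0.002, 0.008]]
ft_force: [0.3, -0.0, -0.3]
gripper_width: 0.0006
```

```bash
python3 -c "
from h import *
plan([.53,-.172,.165],-86)
s=snap('scene','s14.png')
cv2.imwrite('pics/z16.png',cv2.resize(s['pixels'][80:200,220:316,::-1],(480,600),interpolation=cv2.INTER_CUBIC))"
```

```text
t 18.7 pos [ 0.5333 -0.1794  0.168 ] yaw -86.0 F [ 0.3 -0.  -0.3] w 0.0006 q6 0.99
dp [0.003, -0.0076, 0.0028] rot [0.0, 0.5, -0.1] rows 0.2074148431976544 0.06583754925125392
```

View pics/z16.png

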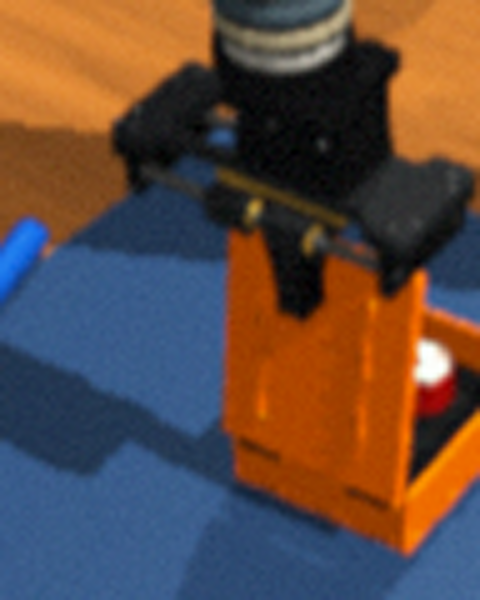

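The lid is at about upright in the picture. I'll push a little further, then let it fall.

Emit:
step_arm(fingers=[1,1,1,1,1,1,1,1], dp=[[0,0,0.012],[0,0,0.024],[0,0,0.03],[0,0,0.03],[0,0,0.03],[-0.03,0,0.03],[-0.06,0,0.03],[-0.1,0,0.03]], delta_rot=[[0,0,0],[0,0,0],[0,0,0],[0,0,0],[0,0,0],[0,0,0],[0,0,0],[0,0,0]])

```text
time_s: 19.42
eef_pos: [0.5021, -0.1802, 0.2672]
tool_rot: [[-0.015, 0.07, -0.997], [0.001, -0.998, -0.07], [-1.0, -0.002, 0.014]]
ft_force: [1.7, -0.5, -0.7]
gripper_width: 0.0002
```

Emit:
step_arm(fingers=[1,1,1,1,1,1,1,1], dp=[[-0.03,0,0],[-0.04,0.03,0],[-0.04,0.07,0],[-0.04,0.11,0],[-0.04,0.15,0],[-0.04,0.19,0],[-0.04,0.22,0],[-0.04,0.25,0]], delta_rot=[[0,0,0],[0,0,0],[0,0,0],[0,0,0],[0,0,0],[0,0,0],[0,0,0],[0,0,0]])

```text
time_s: 20.08
eef_pos: [0.5209, -0.4321, 0.3066]
tool_rot: [[-0.014, 0.069, -0.997], [0.0, -0.998, -0.07], [-1.0, -0.001, 0.014]]
ft_force: [0.1, 0.3, 0.2]
gripper_width: 0.0005
```

```bash
python3 -c "
from h import *
plan([.53,-.172,.165],-86)
s=snap('scene','s15.png');t=snap('top','t15.png')"
```

```text
t 20.08 pos [ 0.5209 -0.4321  0.3066] yaw -86.0 F [0.1 0.3 0.2] w 0.0005 q6 0.65
dp [0.1415, -0.2586, -0.0291] rot [-0.0, 0.8, 0.1] rows 7.1046939010370815 0.11024480226259085
```

View pics/s15.png

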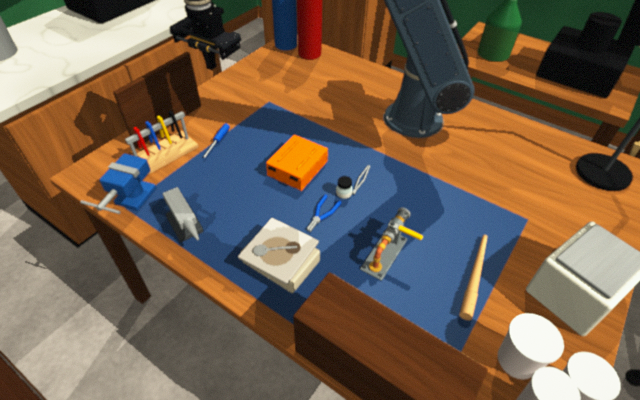

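View pics/t15.png

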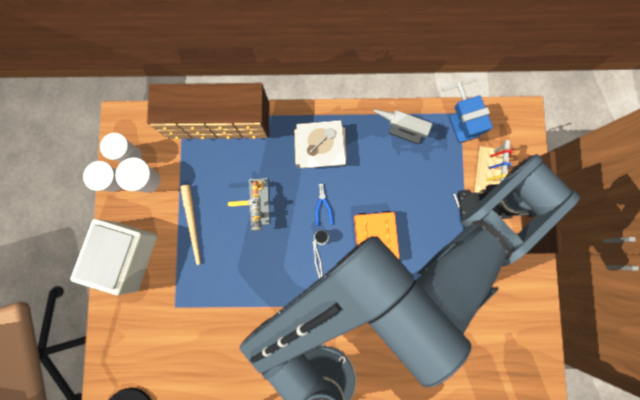

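The lid looks shut, with the lever across and the other items in place. Last I'll check the lid angle, the sleeve and the loose items by numbers.

```bash
python3 - <<'E'
from h import *
S=load('s15');S0=load('scene0');S3=load('s3')
a=np.radians(4);c=np.array([.4543,-.1809])
def C(x,y,z): return [c[0]+x*np.cos(a)-y*np.sin(a),c[1]+x*np.sin(a)+y*np.cos(a),.013+z]
im=cv2.resize(S['pixels'][130:195,260:335,::-1].copy(),(600,520),interpolation=cv2.INTER_CUBIC)
for z,col in((.043,(0,255,0)),(.0525,(255,0,0))):
    pts=[C(80,65,0)]and [C(x,y,zz) for x,y,zz in ((.08,.065,.043),(.08,-.065,.043),(-.08,-.065,z),(-.08,.065,z))]
    q=((proj(S,pts)-[260,130]+.5)*8).astype(int); cv2.polylines(im,[q.reshape(-1,1,2)],True,col,1)
k=lambda s,p:cv2.resize(s['pixels'][200:245,380:430,::-1],(300,270),interpolation=cv2.INTER_CUBIC)
cv2.imwrite('pics/z17.png',im); cv2.imwrite('pics/z18.png',np.hstack([k(S3,0),k(S,0)]))
d=np.abs(S['pixels'].astype(int)-S0['pixels']).max(2);
for n,(x,y,w,h) in dict(brick=(235,215,90,80),pliers=(303,190,38,42),jar=(334,174,22,26),tw=(352,162,22,35),mandrel=(455,230,40,95),sd=(200,120,32,42)).items(): print(n,(d[y:y+h,x:x+w]>60).sum())
E
```

```text
brick 0
pliers 0
jar 0
tw 0
mandrel 0
sd 8
```

View pics/z17.png

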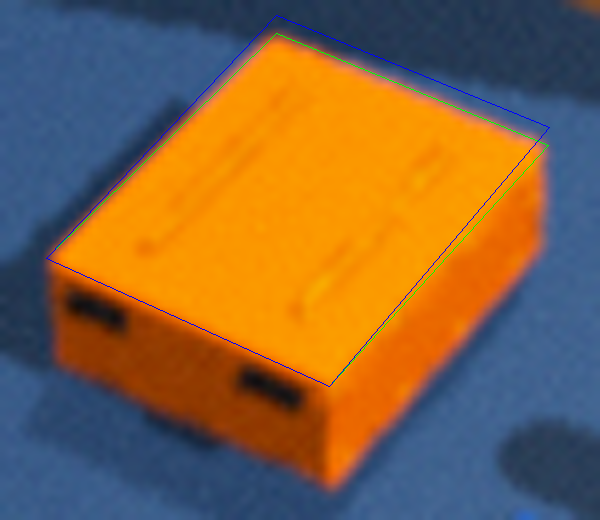

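View pics/z18.png

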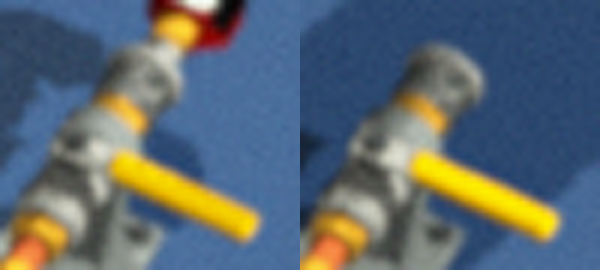

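The shut-lid outline (green, 0 rad) fits the picture and the 0.06 rad one (blue) stands clearly above it. The sleeve and lever look the same as before the pull. No other item has moved, and the 8 changed pixels near the screwdriver fit the arm's shadow. I'm handing in.

```bash
python3 -c "
from h import *
o=ctrl.observe();print(o['time_s'],o['ft_force'],abs(o['qvel']).max());print(workorder.hand_in())"
```

```text
20.1833 [ 0.05406805  0.11915451 -0.05521867] 0.07894537555942377
the job is handed in; nothing more can be done
None
```

I shut the valve, released the gauge, laid it in its case and shut the lid. The job was handed in at about 20 s of the 61 s allowed, and hand-in reported no verdict.

- **Valve:** I pushed the lever to its stop, where the force rose to about 10 N with no further motion. The picture then put it at 92.4° against a target of about 92.7° (square to the pipe, which lies at about 2.7°).
- **Sleeve and gauge:** I gripped the sleeve's barrel and pulled it back about 9 mm, and the top view showed the gauge had come out by about 15 mm. The sleeve snapped forward when released; I judged that only by eye, against the picture taken before the pull.
- **Placing:** I gripped the gauge across its flats, drew it out and lowered it onto the foam while held; contact showed as about 8 N upward. The picture after release shows it lying flat with the dial up. I could not look again once the lid was shut.
- **Lid:** It fell shut after one push. In the last picture its outline matches fully shut and clearly not 0.06 rad open.
- **Rest of the bench:** The last picture shows no change around the brick, tile, spoon, jar, pliers, tweezers or mandrel. Eight pixels changed near the screwdriver, which I put down to the arm's shadow. The arm was clear of everything at hand-in.

No check failed or disagreed.

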